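Set the transformer dial to the red mark and switch its output on

TASK

Set the variable transformer that feeds the heating block: with a fingertip against one of the arms of the dial's knob, gently push the dial round (without pinching it) until its white index line points at the red set-point marker on the scale. Then press the green start button all the way down and let it come up again. Leave the red marker where it is, do not press the red stop button, and do not move or pick up any of the things standing around.

Things in the scene. Friction and masses are not known exactly. Their poses are not given: they have to be found in the camera images.
- transformer: variable transformer, fixed to the bench: light grey box with a darker grey top deck, 270 mm (its x, away from the robot) by 220 mm (y), deck 140 mm above the bench, two sockets in the front. Origin on the bench under the box's centre. On the deck lies a pale round scale plate with black lines, 160 mm across, centred 40 mm along +x, face 143 mm above the bench
- dial_center (a point): centre of the dial's top, on its vertical axis, 173 mm above the bench. Black skirt disc 124 mm across, top at 148 mm; on it a grey knob from 149 to 173 mm: hub 42 mm across (top at 176 mm) and three upright-sided arms 120 degrees apart, 18 mm wide, round ends 49 mm from the axis. A fingertip let down between two arms (gap about 50 mm at 35 mm from the axis) can push an arm sideways
- dial_index (a point): tip of the dial's white index line: the line runs along the top of the index arm and goes on as a white pointer on the skirt; this point is 66 mm from the dial's axis, 148 mm above the bench. The other two arms stand 120 and 240 degrees from it
- marker_line (a point): the spot on the scale that the red set-point marker shows: 66 mm from the dial's axis, 148 mm above the bench, straight inside the marker. The marker is a red tab 8 mm wide at 70 to 88 mm from the axis, its top 149 mm above the bench, on the edge of the scale plate
- dial (a joint): dial angle, rad: 0 with the index on the first line of the scale, growing clockwise seen from above, end stop at 5.4; lines every 0.2 rad. Starts below the marker, so it must turn clockwise, by 0.8 to 3.6 rad. Stiff: friction about 0.16 N m (4 to 5 N of push at 35 mm from the axis), no spring or detents, stays where it is left
- set_marker (a joint): angle of the red marker in rad, counted like that of the dial: the index lines up with the marker when the two values are equal. It slides stiffly round the scale plate and is to stay where it is
- start_button_top (a point): centre of the top of the green start button: round, 28 mm across, 162 mm above the bench, in a black collar 44 mm across and 152 mm high, at the front of the deck on the left as seen from the robot. It springs back
- start_button (a joint): travel of the green start button, m: 0 up, 0.006 fully down (straight down; takes 5 N)
- stop_button_top (a point): centre of the top of the red stop button, just like the green one, at the front of the deck on the right; not to be pressed
- stop_button (a joint): travel of the red stop button, m: 0 up, 0.006 fully down
- water_bottle: translucent plastic bottle with a white cap, 64 mm across, 200 mm tall, standing by the transformer; origin at the centre of its foot
- beaker: clear plastic beaker, 68 mm across, 75 mm tall; origin at the centre of its foot
- jar: amber glass jar with a black cap, 58 mm across, 85 mm tall; origin at the centre of its foot
- hex_keys: set of hex keys in a green holder, 130 by 34 by 22 mm, lying on the bench; origin under the holder's centre
- t_handle: hex driver with a blue T handle, lying on the bench, 175 mm long, 18 mm high; origin on the bench under the shaft, 70 mm from the handle end
- tube_rack: orange rack with ten capped sample tubes, 160 by 66 mm, 104 mm tall; origin under its centre

How it is judged:
On the way, in this order (a step that is already met when the one before it is completed fails the run):
1. the dial's index line points at the red marker (within 4 mm at the scale) and the dial is at rest (horizontal distance between dial_index and marker_line below 0.004 m and velocity of joint dial between -0.05 and 0.05 rad/s), for 0.3 s.
2. the green start button is pressed down (5 of its 6 mm) (value of joint start_button above 0.005 m), for 0.05 s.
At the end, for the whole second after the job is handed in: The dial is at rest with its index within 4 mm (half the marker's width) of the red marker's line, the green button was pressed down 5 mm or more after that and is up again, the red stop button is up, the marker is where it was (3 mm) and the things around stand where they stood (15 mm) (horizontal distance between dial_index and marker_line below 0.004 m and velocity of joint dial between -0.02 and 0.02 rad/s and value of joint each of start_button, stop_button below 0.0015 m and distance of marker_line from where it was at the start of the episode below 0.003 m and distance of each of water_bottle, beaker, jar, hex_keys, t_handle, tube_rack from where it was at the start of the episode below 0.015 m); the robot touches nothing.
It fails at once if the green start button is pressed (3 mm or more) while the index is not yet within 4 mm of the marker (value of joint start_button above 0.003 m and not (horizontal distance between dial_index and marker_line below 0.004 m)).
It fails at once if the red stop button is pressed (3 mm or more) (value of joint stop_button above 0.003 m).
It fails at once if the red marker is shifted by more than 3 mm (distance of marker_line from where it was at the start of the episode above 0.003 m).
It fails at once if the dial is clamped or forced (more than 35 N from the fingers) where it should only be pushed (contact force between the fingers and dial above 35 N).
It fails at once if something standing around is moved or lifted by more than 15 mm (distance of any of water_bottle, beaker, jar, hex_keys, t_handle, tube_rack from where it was at the start of the episode above 0.015 m).
It also fails if it takes over 48 s, if anything falls off the work surface, if the arm or the gripper's body presses on something with over 40 N, if the wrist force passes 120 N, or if a joint passes its speed limit or range.

ROBOT

A 6-joint arm with a two-finger parallel gripper is mounted at the origin on the work surface. World frame = base frame: x ahead of the robot, y to its left, z up, the work surface at z = 0. Lengths are in m, angles in rad, forces in N, time in s.
With the tool pointing down it reaches from about 0.275 to 0.875 m from the base axis. Payload 12.5 kg.
Tool frame: the origin (TCP) lies at the very end of the fingers, on their centre line; the grasp point (between the pads) lies 19 mm behind it; z points along the fingers, y is the direction in which the jaws open and shut (so a half turn about z gives the same grasp; the last joint's range is limited). The gripper opens to 85 mm and grips with 20 to 120 N. Pads are 22 mm wide; open, the fingers measure 114 mm over their backs; the gripper's body (76 mm by 85 mm) begins 54 mm behind the grasp point. The pads swing forward as they close: fully open they stand 13 mm farther back than shut.
Start: joints at [1.031, 0.351, 1.652, -0, 1.139, -0.085], TCP at [0.242, 0.494, 0.205] pointing down, gripper open.
Joint ranges: [-2.75, 2.75], [-0.79, 2.1], [0.01, 2.65], [-1.57, 4.71], [0.07, 3.14], [-2.87, 2.87]. Speed limits (rad/s): [2.22, 2.22, 2.79, 3.14, 3.14, 3.14].

INTERFACE

Orientations are given as a unit quaternion [x, y, z, w].
In Python, from rig import get_obs, viewer, bot gives the robot as it stands. The module is installed in compiled form; this text tells all that it offers.
- The arm moves only by the tool send_rows, never from a script. Its argument "series" is a list of rows, each a list of 4 numbers: the shift along the tool's x, y, z in m, then the turn about the tool's z in degrees. In form: [[tx, ty, tz, spin], ...]. A call has exactly 5 rows; each row is the pose to reach, as a shift and turn from the pose measured when the call began, along the tool's axes at that moment; what a row does not reach only later rows make up. A row lasts 1/12 s, in which the tool goes at most 41.7 mm and 7.16 degrees, less where a joint would pass 70% of its speed; a pose out of reach is approached as far as the arm can. A call with a gripper value outside its range is refused whole. "claw" is the opening, from 0 (shut) to 1 (fully open), set as the call begins (left out, the last holds). The fingers move at their own pace and stop on an object; "squeeze" is the grip in N (left out, the last holds). Time passes only in rows, so rows that repeat a pose let the fingers close, or fill a call up. It gives the time, the measured TCP pose, the force and the opening at its end, in the units of the state.
- get_obs(): the state, without advancing time (a new reading comes with each control period).
- viewer.read_camera(name): name is "scene" or "top"; returns a dict with "img" (384x512x3 uint8, red, green, blue), "fx", "fy", "cx", "cy" (pixels), "k1" (the pictures are not rectified: a ray, as slopes to the right and down, at radius r is drawn at 1 + k1 r^2 times it, then the intrinsics apply), "R" (3x3) and "t" (3): a world point X has camera coordinates R X + t. Camera axes: x right, y down, z forward; pixel columns grow to the right and rows downward; lengths in m; the calibration is good to about 2 mm. A picture is of the moment at which its call begins. There is no depth.
- bot.close_job(): hands the job in, once; it reports no verdict.
Trained networks look in a picture, given as the dict that the camera call returned (one of the last four; its "shot" number tells which), for a name from the list of things; names that differ only in an ending like _2 or _b are one class to them, and where a whole thing is asked for, a point or a joint stands for the part that bears it (a point fixed in the world has none). Each returns a list of dicts, best first, with "confidence" (0 to 1); they miss things now and then, are a little off and sometimes report something else, mostly with a low value. They report only what shows in the picture. A call takes as long as a camera call.
- viewer.masks_of(thing, picture): "mask" (384x512 bool, what is visible of it) and "bbox" ([left, top, right, bottom] in pixels, round what is visible of it).
- viewer.spot_point(thing, picture): "pixel" ([column, row] in pixels: a listed point, or the origin of a listed thing).
The state is a dict: "time_s": time; "joint_pos": joint angles; "qvel": joint speeds; "joint_torque": joint torques, N m; "tool_pos": TCP position; "tcp_rot": TCP orientation; "ft_force": force on the tool from outside, world axes, zero at the start; "torque": the same for the moment, N m; "opening": opening from 0.0 (shut) to 1.0 (fully open).
Only numpy, scipy, OpenCV 4.12 (cv2) and the standard library are available. Lean on these libraries where they do the work, as an engineer would, in place of code of your own. Each camera call takes 0.05 s, during which the arm holds its last target.

## Working session

There is one attempt and no reset: what is moved stays moved. The work goes in short steps, Python scripts to look and compute and a tool call to move; the robot and the scene stay as the last step left them, time stands still between calls to the robot, and variables do not carry over. Pictures are saved under pics/ and viewed, and the job is handed in when it is done.

Besides the shell and the picture viewer there is one more tool, called after ">>>" by a JSON object that holds its "method" and its "body", one argument or row to a line. send_rows: Moves the arm, as the interface text tells. Its arguments: {"type":"object","properties":{"series":{"type":"array","items":{"type":"array","items":{"type":"number"}}},"claw":{"type":"number"},"squeeze":{"type":"number"}},"required":["series"]}

```bash
mkdir -p pics; ls; cat > h.py <<'E'
import numpy as np, cv2
from rig import get_obs, viewer, bot
def save(p,n):
    cv2.imwrite('pics/'+n,p['img'][:,:,::-1])
def ray(p,px):
    u=(px[0]-p['cx'])/p['fx'];v=(px[1]-p['cy'])/p['fy']
    rd=np.hypot(u,v);r=rd
    for _ in range(30): r=rd/(1+p['k1']*r*r)
    s=r/rd if rd>0 else 1
    d=np.array(p['R']).T@np.array([u*s,v*s,1.]); o=-np.array(p['R']).T@np.array(p['t'])
    return o,d
def onz(p,px,z):
    o,d=ray(p,px); return o+d*(z-o[2])/d[2]
def proj(p,X):
    c=np.array(p['R'])@np.array(X)+np.array(p['t']);u,v=c[0]/c[2],c[1]/c[2];k=1+p['k1']*(u*u+v*v)
    return np.array([p['cx']+p['fx']*u*k,p['cy']+p['fy']*v*k])
Z=dict(dial_center=.173,dial_index=.148,marker_line=.148,start_button_top=.162,stop_button_top=.162,transformer=0,water_bottle=0,beaker=0,jar=0,hex_keys=0,t_handle=0,tube_rack=0)
def spots(p,names):
    for n in names:
        for r in viewer.spot_point(n,p)[:2]:
            print(n,np.round(r['pixel'],1),round(r['confidence'],2),np.round(onz(p,r['pixel'],Z[n]),4))
E
python3 - <<'E'
from h import *
s=get_obs(); print(s)
for c in ('scene','top'):
    p=viewer.read_camera(c); save(p,c+'0.png'); print(c,p['fx'],p['k1'],-np.array(p['R']).T@p['t']); spots(p,Z)
E
```

```text
pics
{'time_s': 0.0, 'joint_pos': array([ 1.03141123e+00,  3.51272910e-01,  1.65242759e+00,  9.48739467e-07,
        1.13908238e+00, -8.45938137e-02]), 'qvel': array([-0.00070948, -0.00057118,  0.00206858,  0.00209876, -0.00062176,
       -0.00052952]), 'joint_torque': array([-2.16795524e-04, -5.06094182e+01, -2.91408688e+01, -1.18353673e-04,
        4.41444237e-03,  3.78636429e-06]), 'tool_pos': array([0.2413893 , 0.4937968 , 0.20433702]), 'tcp_rot': array([ 2.25441132e-01,  9.74256610e-01, -5.66250196e-04, -1.83081006e-04]), 'ft_force': array([-0.51002716, -0.17955919, -0.29906829]), 'torque': array([ 0.03796433, -0.02302167, -0.00673468]), 'opening': 1.0008783365405098}
scene 380.1857443822969 -0.11509103218583008 [ 0.9863413  -0.50512303  1.06641713]
dial_center [265.9 198. ] 0.71 [ 0.6116 -0.0373  0.173 ]
dial_index [279.3 187.6] 0.7 [0.6056 0.0306 0.148 ]
dial_index [266.5 198.5] 0.31 [ 0.6036 -0.0243  0.148 ]
marker_line [290.6 199.1] 0.51 [0.6563 0.0219 0.148 ]
start_button_top [234.  167.6] 0.44 [ 0.4627 -0.0146  0.162 ]
stop_button_top [215.6 202.5] 0.55 [ 0.5127 -0.1405  0
[... 810 characters left out ...]
55.3] 0.51 [ 0.6528 -0.0032  0.148 ]
start_button_top [240.1 173.7] 0.65 [0.6019 0.0267 0.162 ]
start_button_top [253.6 232.3] 0.47 [ 0.4503 -0.0076  0.162 ]
stop_button_top [304.5 211. ] 0.45 [ 0.5045 -0.1394  0.162 ]
transformer [267.  196.3] 0.87 [ 0.5576 -0.0503  0.    ]
water_bottle [199.3 188.8] 0.88 [0.5803 0.1488 0.    ]
beaker [338.9 204.2] 0.97 [ 0.5336 -0.2635  0.    ]
jar [317.8 147.5] 0.55 [ 0.7038 -0.2035  0.    ]
hex_keys [169.5 234.9] 0.98 [0.4449 0.2358 0.    ]
hex_keys [261.4 175.3] 0.68 [ 0.6199 -0.0342  0.    ]
t_handle [348.1 154.5] 0.59 [ 0.683  -0.2951  0.    ]
tube_rack [384.4 196. ] 0.96 [ 0.5576 -0.4032  0.    ]
tube_rack [352.1 152.8] 0.24 [ 0.6883 -0.3075  0.    ]
```

```bash
python3 - <<'E'
import cv2
a=cv2.imread('pics/top0.png');cv2.imwrite('pics/top0z.png',cv2.resize(a[120:270,160:360],None,fx=4,fy=4,interpolation=cv2.INTER_CUBIC))
a=cv2.imread('pics/scene0.png');cv2.imwrite('pics/scene0z.png',cv2.resize(a[110:310,150:350],None,fx=3,fy=3,interpolation=cv2.INTER_CUBIC))
E
```

```text
(no output)
```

View pics/top0z.png

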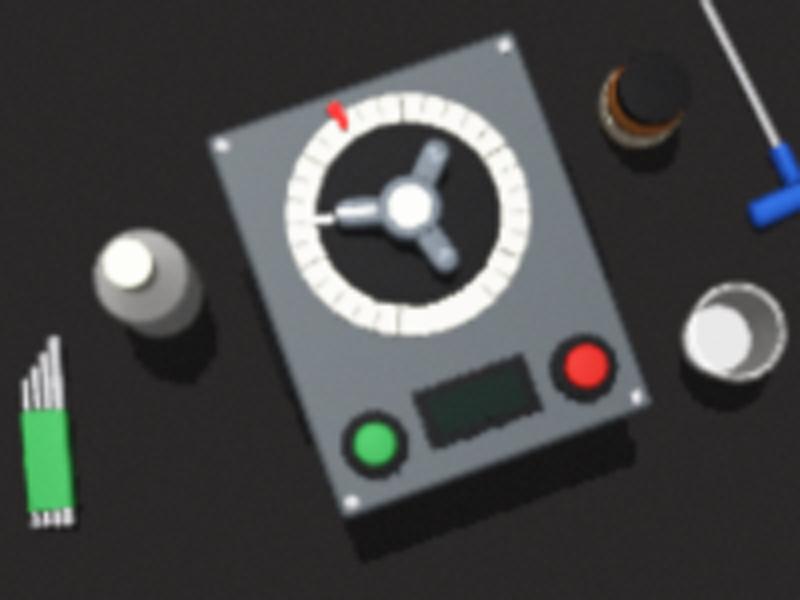

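View pics/scene0z.png

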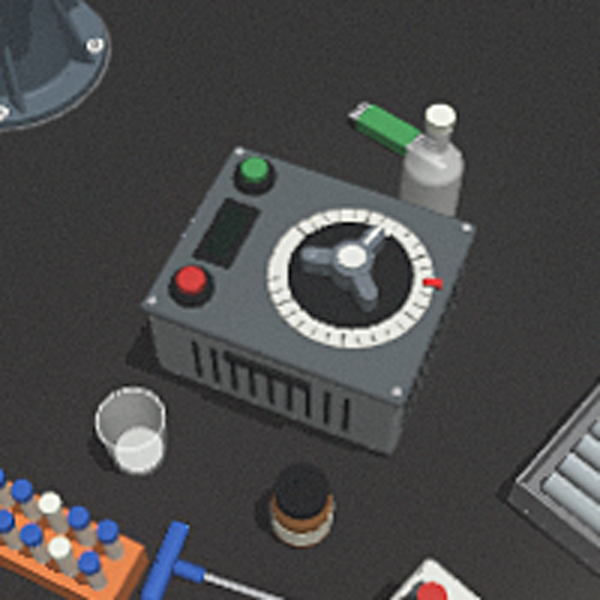

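The top view shows the index pointing left (px ~239,174) and the marker at upper left (px ~245,149). The green button is at px ~253,231. I'll measure these more precisely by colour segmentation.

```bash
cat > meas.py <<'E'
from h import *
from scipy.optimize import least_squares
def cents(p):
    im=p['img'].astype(int);r,g,b=im[...,0],im[...,1],im[...,2];o={}
    def comps(m,near,rad=25,big=True):
        n,l,st,c=cv2.connectedComponentsWithStats(m.astype(np.uint8),connectivity=8)
        k=[i for i in range(1,n) if np.hypot(*(c[i]-near))<rad]
        return [(st[i,4],c[i]) for i in sorted(k,key=lambda i:-st[i,4])]
    return r,g,b,comps
def measure(p,C0=(.602,-.033)):
    im=p['img'].astype(int);r,g,b,comps=cents(p);out={}
    cpx=proj(p,[*C0,.143])
    # plate: rectify view to metric at z=.143 and .148 around C0
    def rect(z,S=.11,n=880):
        xs=np.linspace(S,-S,n)
        X,Y=np.meshgrid(C0[0]+xs,C0[1]+xs,indexing='ij')
        P=np.stack([X,Y,np.full_like(X,z)],-1)@np.array(p['R']).T+np.array(p['t'])
        u=P[...,0]/P[...,2];v=P[...,1]/P[...,2];k=1+p['k1']*(u*u+v*v)
        return cv2.remap(p['img'],(p['cx']+p['fx']*u*k).astype(np.float32),(p['cy']+p['fy']*v*k).astype(np.float32),cv2.INTER_CUBIC)
    return rect
E
python3 - <<'E'
from meas import *
for c in ('scene','top'):
    p=viewer.read_camera(c); f=measure(p)
    for z in (.148,.176): cv2.imwrite(f'pics/{c}_r{int(z*1000)}.png',cv2.resize(f(z),(600,600),interpolation=cv2.INTER_AREA)[:,:,::-1])
E
cd pics; python3 - <<'E'
import cv2,numpy as np
a=[cv2.resize(cv2.imread(f'{c}_r148.png'),(400,400)) for c in('scene','top')]
cv2.imwrite('r0.png',np.hstack(a))
E
```

```text
(no output)
```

View pics/r0.png

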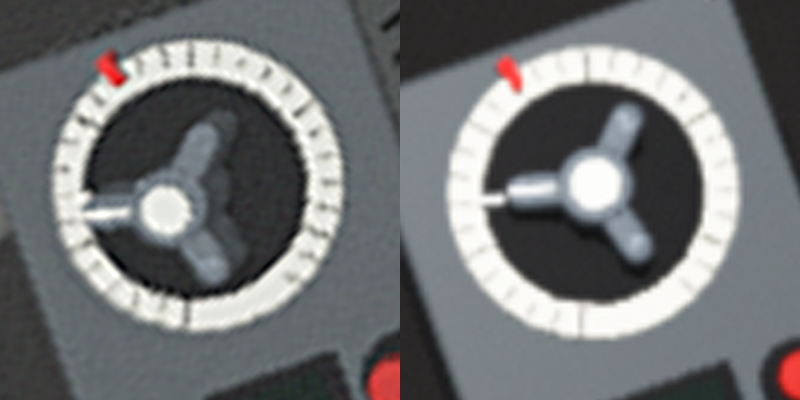

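```bash
cat >> meas.py <<'E'
N=880;S=.11;C0=np.array([.602,-.033])
def w2i(w): d=(np.asarray(w)-C0); return (S-d[...,1])/(2*S)*(N-1),(S-d[...,0])/(2*S)*(N-1)
def samp(img,w):
    u,v=w2i(w); return cv2.remap(img,u.astype(np.float32),v.astype(np.float32),cv2.INTER_LINEAR)
TH=np.deg2rad(np.arange(0,360,1.))
def circ(img,c,r0,r1,dark_in):
    g=cv2.cvtColor(img,cv2.COLOR_RGB2GRAY).astype(np.float32)
    for _ in range(4):
        rs=np.arange(r0,r1,.00025)
        W=c+np.stack([np.cos(TH)[:,None]*rs,np.sin(TH)[:,None]*rs],-1)
        v=samp(g,W);v=cv2.GaussianBlur(v,(9,1),0);d=np.diff(v,axis=1)*(1 if dark_in else -1)
        i=d.argmax(1);e=rs[i];ok=(d.max(1)>np.median(d.max(1))*.6)&(i>1)&(i<len(rs)-3)
        P=(c+np.stack([np.cos(TH)*e,np.sin(TH)*e],-1))[ok]
        f=least_squares(lambda q:np.hypot(*(P-q[:2]).T)-q[2],[*c,(r0+r1)/2],loss='soft_l1',f_scale=.0005)
        c=f.x[:2]
    return f.x,ok.sum(),np.median(np.abs(f.fun))
def analyse(p,verbose=True):
    f=measure(p,C0)
    a=circ(f(.148),C0,.055,.068,True);b=circ(f(.143),C0,.074,.086,False)
    im=f(.148);c=a[0][:2]
    res={'c':c,'skirt':a,'plate':b}
    A=np.deg2rad(np.arange(0,360,.25))
    def prof(img,r):
        W=c+np.stack([np.cos(A)*r,np.sin(A)*r],-1)[None]; return samp(img,W)[0].astype(float)
    # pointer
    v=np.mean([prof(im,r).min(1) for r in np.arange(.053,.059,.0005)],0); v=v-np.median(v)
    k=v.argmax();w=np.array([v[(k+j)%len(A)] for j in range(-30,31)]);w=np.clip(w-.3*w.max(),0,None)
    res['idx']=np.degrees(A[k])+ (w*np.arange(-30,31)).sum()/w.sum()*.25; res['idxpk']=v.max()
    im=f(.149)
    v=np.mean([(lambda q:q[:,0]-np.maximum(q[:,1],q[:,2]))(prof(im,r)) for r in np.arange(.072,.087,.0005)],0)
    k=v.argmax();w=np.array([v[(k+j)%len(A)] for j in range(-30,31)]);w=np.clip(w-.3*w.max(),0,None)
    res['mk']=np.degrees(A[k])+(w*np.arange(-30,31)).sum()/w.sum()*.25; res['mkpk']=v.max()
    if verbose:
        print('skirt',np.round(a[0],4),a[1],'plate',np.round(b[0],4),b[1],'idx %.2f (%.0f) mk %.2f (%.0f) diff %.2f deg'%(res['idx'],res['idxpk'],res['mk'],res['mkpk'],res['idx']-res['mk']))
    return res
E
python3 - <<'E'
from meas import *
for c in ('scene','top'):
    p=viewer.read_camera(c); print(c);analyse(p)
    im=p['img'].astype(int)
    for n,m in (('g',im[...,1]-np.maximum(im[...,0],im[...,2])>40),('r',im[...,0]-np.maximum(im[...,1],im[...,2])>60)):
        k,l,st,ce=cv2.connectedComponentsWithStats(m.astype(np.uint8))
        for i in range(1,k):
            if st[i,4]>20: print(n,st[i,4],ce[i].round(1),onz(p,ce[i],.162).round(4))
E
```

```text
scene
skirt [ 0.6085 -0.0306  0.0614] 346 plate [ 0.6083 -0.0294  0.0801] 347 idx 105.52 (212) mk 35.52 (205) diff 70.00 deg
g 141 [279.  151.4] [0.5206 0.1276 0.162 ]
g 48 [234.3 165.6] [ 0.4581 -0.0086  0.162 ]
r 70 [213.3 202.7] [ 0.5086 -0.1454  0.162 ]
r 24 [156.  282.2] [ 0.5745 -0.4103  0.162 ]
r 21 [165.4 287. ] [ 0.6015 -0.4019  0.162 ]
r 349 [173.7 298.7] [ 0.6394 -0.4076  0.162 ]
r 23 [175.7 292.3] [ 0.6307 -0.3933  0.162 ]
r 87 [293.5 308.8] [ 0.8702 -0.2267  0.162 ]
r 94 [297.1 331. ] [ 0.9105 -0.2622  0.162 ]
r 100 [253.  354.1] [ 0.8702 -0.3709  0.162 ]
r 99 [300.6 354.4] [ 0.9507 -0.2981  0.162 ]
top
skirt [ 0.6059 -0.0297  0.0607] 353 plate [ 0.6068 -0.0295  0.0805] 354 idx 93.93 (202) mk 35.03 (189) diff 58.90 deg
g 294 [171.3 234.4] [0.4453 0.2039 0.162 ]
g 91 [253.3 230.5] [ 0.4549 -0.0069  0.162 ]
r 65 [360.   48.2] [ 0.9523 -0.3029  0.162 ]
r 72 [347.9  61.3] [ 0.9125 -0.2668  0.162 ]
r 77 [335.4  74.9] [ 0.8724 -0.2306  0.162 ]
r 66 [386.9  76.2] [ 0.8726 -0.3747  0.162 ]
r 24 [244.1 147.9] [0.6698 0.0162 0.162 ]
r 721 [382.4 194.2] [ 0.5476 -0.3472  0.162 ]
r 101 [306.1 211.1] [ 0.5043 -0.1435  0.162 ]
```

```bash
cat > go.py <<'E'
import sys
from h import *
from scipy.spatial.transform import Rotation as Ro
C=np.array([.607,-.030])
def fpos(phi,al=.038,lat=.020):
    a=np.deg2rad(phi); return C+np.array([al*np.cos(a)-lat*np.sin(a),al*np.sin(a)+lat*np.cos(a)])
def rel(w,phi):
    s=get_obs();R=Ro.from_quat(s['tcp_rot']).as_matrix()
    d=R.T@(np.array(w)-s['tool_pos']); ya=np.degrees(np.arctan2(R[1,0],R[0,0])); sp=-(phi+90-ya); sp=(sp+180)%360-180
    return np.round(d*1000,1),round(sp,1)
def info():
    s=get_obs();R=Ro.from_quat(s['tcp_rot']).as_matrix()
    print('t',s['time_s'],'tcp',s['tool_pos'].round(4),'phi',round(np.degrees(np.arctan2(R[1,0],R[0,0]))-90,1),'F',np.round(s['ft_force'],1),'open',round(s['opening'],2),'q',s['joint_pos'].round(2))
E
python3 - <<'E'
from go import *
info(); print(fpos(126.7)); print(rel([*fpos(126.7),.29],126.7))
E
```

```text
t 1.5 tcp [0.2416 0.4941 0.2049] phi 63.9 F [-1.1 -0.3  0.1] open 1.0 q [ 1.03  0.35  1.65 -0.    1.14 -0.08]
[ 0.56825473 -0.01148503]
(array([-515.5, -310.7,  -85.1]), np.float64(-62.8))
```

>>> {"method": "send_rows", "body": {
  "series": [
    [0,0,-0.035,-3],
    [-0.02,-0.01,-0.07,-7],
    [-0.05,-0.03,-0.085,-12],
    [-0.08,-0.05,-0.085,-17],
    [-0.11,-0.066,-0.085,-22]
  ],
  "claw": 0,
  "squeeze": 20
}}

```text
time_s: 1.92
tool_pos: [0.3119, 0.3853, 0.2911]
tcp_rot: [0.033, 0.999, 0.001, 0.001]
ft_force: [1.0, 0.1, -0.4]
opening: 0.3
```

```bash
python3 - <<'E'
from go import *
info(); print(rel([*fpos(126.7),.29],126.7))
E
```

```text
t 1.9167 tcp [0.3119 0.3853 0.2911] phi 86.2 F [ 1.   0.1 -0.4] open 0.3 q [ 0.8   0.17  1.67 -0.    1.3  -0.71]
(array([-281.8, -379.1,    0.9]), np.float64(-40.5))
```

>>> {"method": "send_rows", "body": {
  "series": [
    [-0.02,-0.027,0,-4],
    [-0.042,-0.057,0,-8],
    [-0.064,-0.086,0,-12],
    [-0.086,-0.116,0,-16],
    [-0.108,-0.146,0,-20]
  ]
}}

```text
time_s: 2.33
tool_pos: [0.4107, 0.2309, 0.2912]
tcp_rot: [-0.143, 0.99, 0.001, 0.001]
ft_force: [1.7, -0.2, 0.7]
opening: 0.004
```

```bash
python3 - <<'E'
from go import *
info(); print(rel([*fpos(126.7),.29],126.7))
E
```

```text
t 2.3333 tcp [0.4107 0.2309 0.2912] phi -253.6 F [ 1.7 -0.2  0.7] open 0.0 q [ 0.41  0.12  1.73  0.    1.29 -1.45]
(array([ -82.5, -277.1,    1.1]), np.float64(-20.3))
```

>>> {"method": "send_rows", "body": {
  "series": [
    [-0.01,-0.033,0,-4],
    [-0.02,-0.067,0,-8],
    [-0.03,-0.1,0,-12],
    [-0.04,-0.134,0,-16],
    [-0.05,-0.167,0,-20]
  ]
}}

```text
time_s: 2.75
tool_pos: [0.5067, 0.0832, 0.2913]
tcp_rot: [-0.314, 0.949, 0.0, 0.001]
ft_force: [-0.1, 0.4, 0.2]
opening: -0.001
```

```bash
python3 - <<'E'
from go import *
info(); print(rel([*fpos(126.7),.19],126.7))
E
```

```text
t 2.75 tcp [0.5067 0.0832 0.2913] phi -233.4 F [-0.1  0.4  0.2] open -0.0 q [ 0.07  0.2   1.63  0.    1.3  -2.14]
(array([   7.3, -112.7,  101.3]), np.float64(-0.1))
```

>>> {"method": "send_rows", "body": {
  "series": [
    [0.002,-0.035,0.01,0],
    [0.005,-0.07,0.03,0],
    [0.007,-0.1,0.06,0],
    [0.007,-0.1127,0.08,0],
    [0.0073,-0.1127,0.085,0]
  ]
}}

```text
time_s: 3.17
tool_pos: [0.5678, -0.0137, 0.2025]
tcp_rot: [-0.313, 0.95, 0.001, -0.001]
ft_force: [-1.0, 0.6, -0.9]
opening: -0.001
```

```bash
python3 - <<'E'
from go import *
info(); print(rel([*fpos(126.7),.158],126.7))
for c in ('scene','top'):
    p=viewer.read_camera(c); save(p,c+'1.png')
import cv2
cv2.imwrite('pics/both1.png',np.hstack([cv2.resize(cv2.imread('pics/scene1.png')[110:260,190:340],(400,400)),cv2.resize(cv2.imread('pics/top1.png')[120:260,190:330],(400,400))]))
E
```

```text
t 3.1667 tcp [ 0.5678 -0.0137  0.2025] phi -233.5 F [-1.   0.6 -0.9] open -0.0 q [-0.11  0.39  1.61  0.    1.15 -2.32]
(array([-1.7,  1.4, 44.5]), np.float64(-0.2))
```

View pics/both1.png

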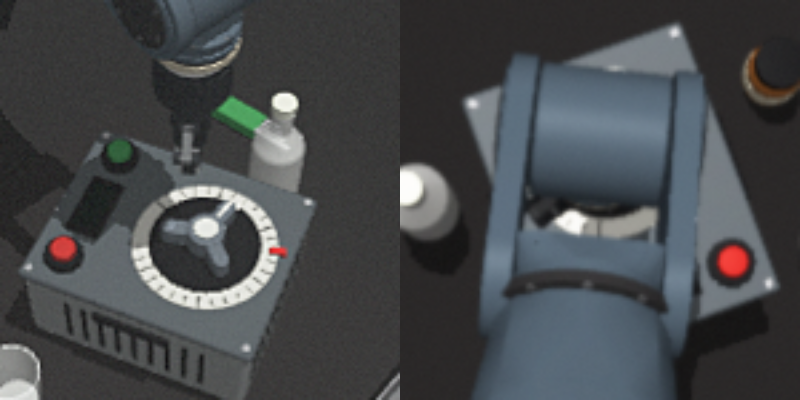

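The scene view shows the shut fingertip above the gap between the index arm and the front arm. The top view is blocked by the arm. I'll lower the fingertip now.

>>> {"method": "send_rows", "body": {
  "series": [
    [-0.001,0.001,0.01,0],
    [-0.0015,0.0014,0.02,0],
    [-0.0017,0.0014,0.03,0],
    [-0.0017,0.0014,0.04,0],
    [-0.0017,0.0014,0.0445,0]
  ]
}}

```text
time_s: 3.68
tool_pos: [0.5674, -0.0087, 0.1594]
tcp_rot: [-0.314, 0.949, 0.001, -0.0]
ft_force: [-0.6, 0.2, 0.2]
opening: -0.001
```

```bash
python3 - <<'E'
from go import *
info()
for f in (118,110,102,95,88,81,74): print(f,rel([*fpos(f),.158],f))
E
```

```text
t 3.6833 tcp [ 0.5674 -0.0087  0.1594] phi -233.4 F [-0.6  0.2  0.2] open -0.0 q [-0.1   0.43  1.65  0.    1.06 -2.31]
118 (array([-5. , -0.1,  1.4]), np.float64(8.6))
110 (array([-10.8,   1.4,   1.4]), np.float64(16.6))
102 (array([-16.7,   2.2,   1.4]), np.float64(24.6))
95 (array([-21.9,   2.2,   1.4]), np.float64(31.6))
88 (array([-27.1,   1.5,   1.4]), np.float64(38.6))
81 (array([-32.2,   0.2,   1.4]), np.float64(45.6))
74 (array([-37.1,  -1.7,   1.4]), np.float64(52.6))
```

>>> {"method": "send_rows", "body": {
  "series": [
    [-0.004,0,0.0014,6],
    [-0.0075,0.0005,0.0014,12],
    [-0.0108,0.0014,0.0014,17],
    [-0.014,0.0018,0.0014,21],
    [-0.0167,0.0022,0.0014,24.6]
  ]
}}

```text
time_s: 4.1
tool_pos: [0.5796, 0.0033, 0.1578]
tcp_rot: [-0.103, 0.995, 0.001, -0.001]
ft_force: [-0.6, 0.1, -0.2]
opening: -0.002
```

```bash
python3 - <<'E'
from go import *
info()
for f in (98,94,90,86,82,78,74,70): print(f,rel([*fpos(f),.158],f))
E
```

```text
t 4.1 tcp [0.5796 0.0033 0.1578] phi -258.2 F [-0.6  0.1 -0.2] open -0.0 q [-0.08  0.46  1.62  0.    1.07 -1.85]
98 (array([-2.5,  1.1, -0.2]), np.float64(3.8))
94 (array([-5.3,  2.2, -0.2]), np.float64(7.8))
90 (array([-8.2,  3.1, -0.2]), np.float64(11.8))
86 (array([-11.1,   3.8,  -0.2]), np.float64(15.8))
82 (array([-14. ,   4.3,  -0.2]), np.float64(19.8))
78 (array([-17. ,   4.6,  -0.2]), np.float64(23.8))
74 (array([-20. ,   4.7,  -0.2]), np.float64(27.8))
70 (array([-23. ,   4.6,  -0.2]), np.float64(31.8))
```

>>> {"method": "send_rows", "body": {
  "series": [
    [-0.0025,0.0011,-0.0002,3.8],
    [-0.0045,0.0019,-0.0002,6.6],
    [-0.0068,0.0027,-0.0002,9.8],
    [-0.009,0.0033,-0.0002,13],
    [-0.0111,0.0038,-0.0002,15.8]
  ]
}}

```text
time_s: 4.52
tool_pos: [0.5898, 0.0095, 0.1578]
tcp_rot: [0.036, 0.999, 0.001, -0.001]
ft_force: [-0.7, 0.3, -0.2]
opening: 0.002
```

```bash
python3 - <<'E'
from go import *
info()
for f in (82,78,74,70,66,62,58): print(f,rel([*fpos(f),.158],f))
p=viewer.read_camera('scene');save(p,'scene2.png')
cv2.imwrite('pics/s2z.png',cv2.resize(p['img'][110:260,190:340,::-1],(600,600),interpolation=cv2.INTER_CUBIC))
E
```

```text
t 4.5167 tcp [0.5898 0.0095 0.1578] phi 85.9 F [-0.7  0.3 -0.2] open 0.0 q [-0.06  0.47  1.59  0.    1.08 -1.56]
82 (array([-2.6,  1.1, -0.2]), np.float64(3.9))
78 (array([-5.4,  2.2, -0.2]), np.float64(7.9))
74 (array([-8.2,  3.1, -0.2]), np.float64(11.9))
70 (array([-11.1,   3.8,  -0.2]), np.float64(15.9))
66 (array([-14.1,   4.4,  -0.2]), np.float64(19.9))
62 (array([-17.1,   4.7,  -0.2]), np.float64(23.9))
58 (array([-20.1,   4.8,  -0.2]), np.float64(27.9))
```

View pics/s2z.png

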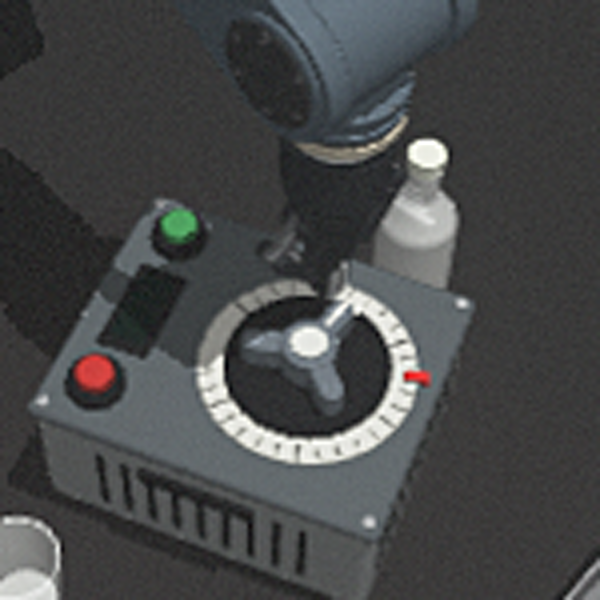

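The index arm hasn't visibly moved yet and the force is near zero, so contact is just ahead. I'll keep pushing.

>>> {"method": "send_rows", "body": {
  "series": [
    [-0.0026,0.0011,-0.0002,3.9],
    [-0.0047,0.0019,-0.0002,6.9],
    [-0.0068,0.0027,-0.0002,9.9],
    [-0.009,0.0033,-0.0002,13],
    [-0.0111,0.0038,-0.0002,15.9]
  ]
}}

```text
time_s: 4.98
tool_pos: [0.6015, 0.0127, 0.1579]
tcp_rot: [0.176, 0.984, 0.001, -0.001]
ft_force: [-0.1, -0.0, -0.5]
opening: -0.002
```

```bash
python3 - <<'E'
from go import *
info()
for f in (66,62,58,54,50,46,42): print(f,rel([*fpos(f),.158],f))
p=viewer.read_camera('scene');save(p,'scene3.png')
cv2.imwrite('pics/s3z.png',cv2.resize(p['img'][150:250,220:320,::-1],(600,600),interpolation=cv2.INTER_CUBIC))
E
```

```text
t 4.9833 tcp [0.6015 0.0127 0.1579] phi 69.7 F [-0.1 -0.  -0.5] open -0.0 q [-0.06  0.49  1.56  0.    1.09 -1.28]
66 (array([-2.5,  1.1, -0.1]), np.float64(3.7))
62 (array([-5.3,  2.2, -0.1]), np.float64(7.7))
58 (array([-8.1,  3.1, -0.1]), np.float64(11.7))
54 (array([-11. ,   3.9,  -0.1]), np.float64(15.7))
50 (array([-14. ,   4.4,  -0.2]), np.float64(19.7))
46 (array([-17. ,   4.7,  -0.2]), np.float64(23.7))
42 (array([-20. ,   4.8,  -0.2]), np.float64(27.7))
```

View pics/s3z.png

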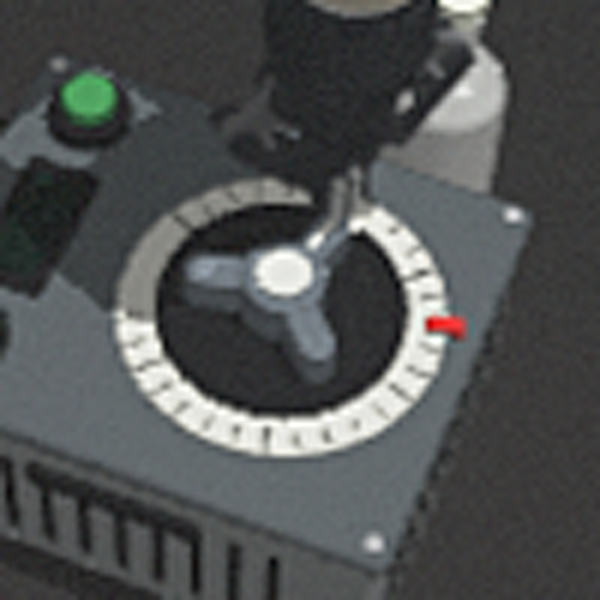

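```bash
python3 - <<'E'
from go import *
from meas import analyse
import cv2
p=viewer.read_camera('scene');s=get_obs();print(s['tool_pos'])
k=6;o=np.array([220,150])
im=cv2.resize(p['img'][150:250,220:320,::-1],(600,600),interpolation=cv2.INTER_CUBIC)
def d(X,c): 
    q=(proj(p,X)-o+.5)*k; cv2.circle(im,tuple(int(v) for v in q),4,c,-1); print(np.round(X,3),proj(p,X).round(1))
t=s['tool_pos']; d(t,(0,0,255)); d(t+[0,0,.019],(0,255,255)); d(t+[0,0,.07],(255,0,255))
d([*C,.176],(255,0,0))
for a in (94.5,214.5,-25.5): d([C[0]+.049*np.cos(np.deg2rad(a)),C[1]+.049*np.sin(np.deg2rad(a)),.173],(0,255,0))
cv2.imwrite('pics/s4z.png',im)
analyse(p)
E
```

```text
[0.60153183 0.01269377 0.15786825]
[0.602 0.013 0.158] [274.5 188.5]
[0.602 0.013 0.177] [274.8 184.7]
[0.602 0.013 0.228] [275.8 174. ]
[ 0.607 -0.03   0.176] [266.4 194.9]
[0.603 0.019 0.173] [276.6 184.6]
[ 0.567 -0.058  0.173] [249.3 193.4]
[ 0.651 -0.051  0.173] [273.3 209.1]
skirt [ 0.6086 -0.0307  0.0613] 299 plate [ 0.6083 -0.0293  0.0801] 268 idx 104.35 (100) mk 35.62 (205) diff 68.74 deg
```

View pics/s4z.png

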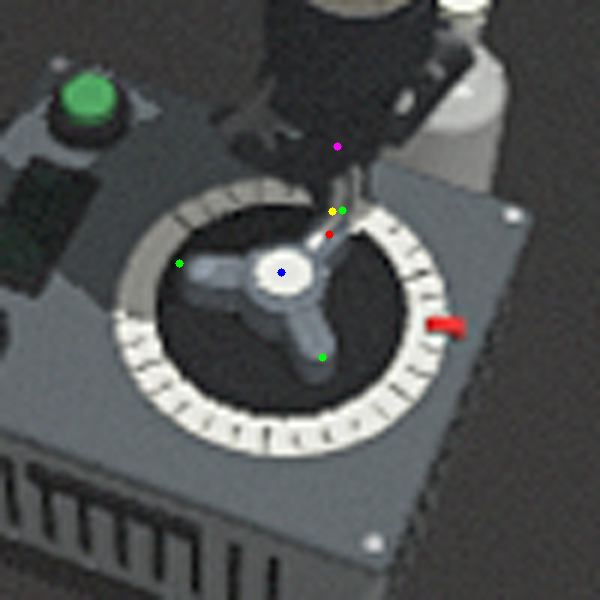

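```bash
python3 - <<'E'
from go import *
from meas import measure
import cv2
p=viewer.read_camera('scene')
a=measure(p,(.607,-.03))(.173)
p0=dict(p);p0['img']=cv2.imread('pics/scene0.png')[:,:,::-1].copy()
b=measure(p0,(.607,-.03))(.173)
cv2.imwrite('pics/cmp4.png',np.hstack([cv2.resize(b,(400,400)),cv2.resize(a,(400,400))])[:,:,::-1])
E
```

```text
(no output)
```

View pics/cmp4.png

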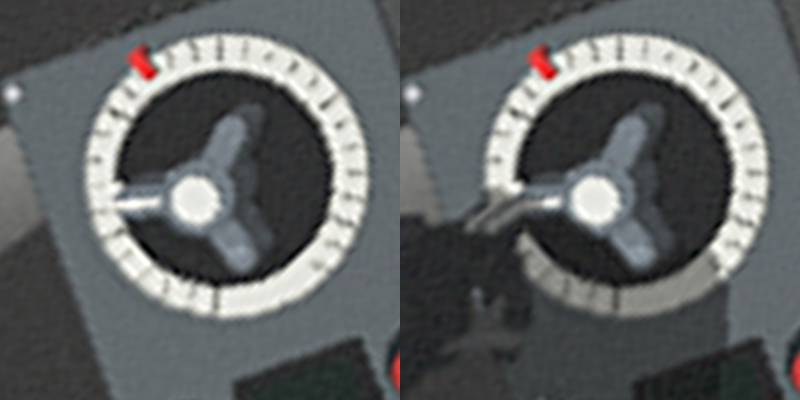

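```bash
python3 - <<'E'
from go import *
p=viewer.read_camera('scene');q=viewer.read_camera('top')
a=cv2.resize(p['img'][160:210,250:300,::-1],(600,600),interpolation=cv2.INTER_CUBIC)
b=cv2.resize(q['img'][120:240,200:320,::-1],(600,600),interpolation=cv2.INTER_CUBIC)
a=np.clip(a*1.5,0,255).astype(np.uint8)
cv2.imwrite('pics/z5.png',a);cv2.imwrite('pics/z5t.png',b); info()
E
```

```text
t 5.2333 tcp [0.6013 0.0126 0.158 ] phi 69.9 F [ 0.3  0.3 -0.8] open -0.0 q [-0.06  0.49  1.56  0.    1.09 -1.28]
```

View pics/z5.png

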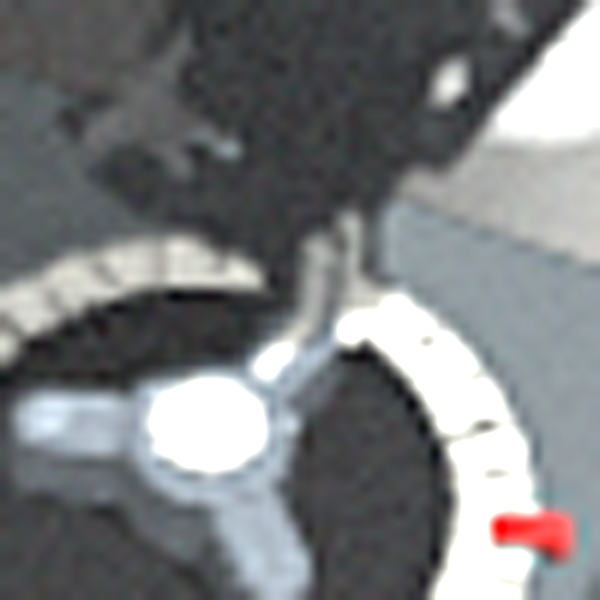

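View pics/z5t.png

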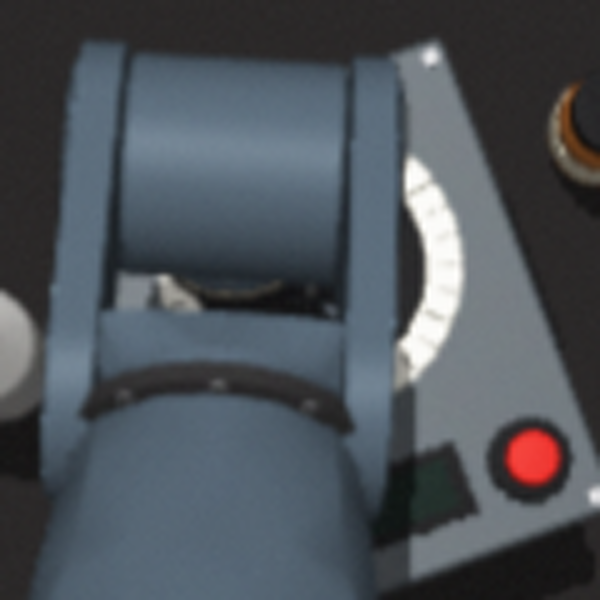

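```bash
cat > ov.py <<'E'
from go import *
def overlay(p,fn,box,k,psi,tip=True,C=C):
    x0,y0,x1,y1=box
    im=cv2.resize(p['img'][y0:y1,x0:x1,::-1],None,fx=k,fy=k,interpolation=cv2.INTER_CUBIC)
    im=np.clip(im*1.3,0,255).astype(np.uint8)
    def pl(Ps,c,cl=False):
        q=np.array([(proj(p,X)-[x0,y0]+.5)*k for X in Ps]).round().astype(np.int32); cv2.polylines(im,[q],cl,c,1)
    for a in (psi,psi+120,psi-120):
        a=np.deg2rad(a);u=np.array([np.cos(a),np.sin(a)]);n=np.array([-u[1],u[0]])
        th=np.linspace(-np.pi/2,np.pi/2,15)
        L=[C+u*.018-n*.009]+[C+u*(.040+.009*np.cos(t))+n*.009*np.sin(t) for t in th]+[C+u*.018+n*.009]
        pl([[*w,.173] for w in L],(0,255,0)); pl([[*w,.149] for w in L],(0,160,0))
    a=np.deg2rad(psi);u=np.array([np.cos(a),np.sin(a)]); pl([[*(C+u*.05),.148],[*(C+u*.066),.148]],(255,0,255))
    if tip:
        s=get_obs();R=Ro.from_quat(s['tcp_rot']).as_matrix();t=s['tool_pos']
        for z in (0,-.015,-.03): pl([t+R@[sx*.011,sy*.0145,z] for sx,sy in((1,1),(1,-1),(-1,-1),(-1,1))],(0,0,255) if z==0 else (0,160,255),True)
    cv2.imwrite('pics/'+fn,im)
E
python3 - <<'E'
from ov import *
p=viewer.read_camera('scene'); overlay(p,'o6.png',(240,150,300,210),10,94.5,C=np.array([.6083,-.030]))
E
```

```text
(no output)
```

View pics/o6.png

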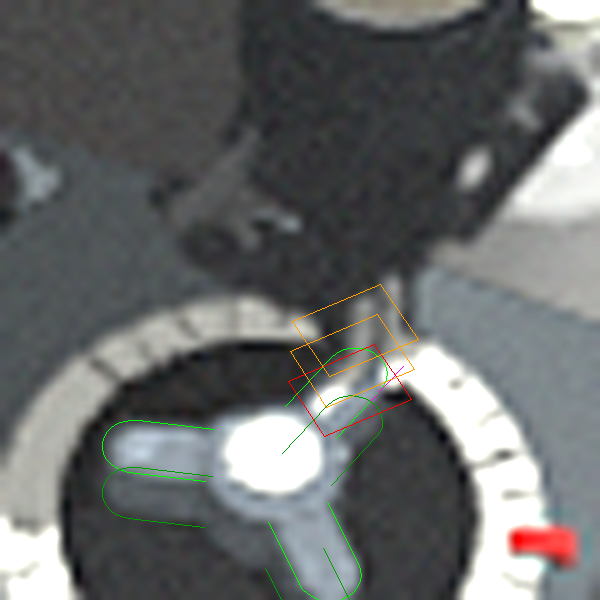

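```bash
cat > rot.py <<'E'
from go import *
def pol(p,z=.173,c=(.6083,-.030)):
    A=np.deg2rad(np.arange(0,360,.5));rs=np.arange(.026,.046,.001)
    X=np.array(c)[:,None,None]+np.stack([np.cos(A)[None]*rs[:,None],np.sin(A)[None]*rs[:,None]])
    P=np.stack([X[0],X[1],np.full_like(X[0],z)],-1)@np.array(p['R']).T+np.array(p['t'])
    u=P[...,0]/P[...,2];v=P[...,1]/P[...,2];k=1+p['k1']*(u*u+v*v)
    im=cv2.remap(p['img'],(p['cx']+p['fx']*u*k).astype(np.float32),(p['cy']+p['fy']*v*k).astype(np.float32),cv2.INTER_CUBIC)
    return A,cv2.cvtColor(im,cv2.COLOR_RGB2GRAY).astype(float).mean(0)
E
python3 - <<'E'
from rot import *
p=viewer.read_camera('scene');p0=dict(p);p0['img']=cv2.imread('pics/scene0.png')[:,:,::-1].copy()
A,a=pol(p0);_,b=pol(p)
for i in range(0,720,10): print(i//2,int(a[i]),int(b[i]),end=' | ')
E
```

```text
0 48 46 | 5 49 46 | 10 49 48 | 15 49 47 | 20 49 47 | 25 48 46 | 30 50 46 | 35 50 48 | 40 48 46 | 45 47 46 | 50 48 45 | 55 49 48 | 60 51 49 | 65 56 52 | 70 59 58 | 75 60 60 | 80 110 112 | 85 123 129 | 90 147 125 | 95 248 177 | 100 182 131 | 105 112 70 | 110 79 45 | 115 52 38 | 120 57 42 | 125 65 44 | 130 62 44 | 135 61 44 | 140 61 41 | 145 55 39 | 150 52 38 | 155 53 39 | 160 48 37 | 165 48 36 | 170 44 33 | 175 49 38 | 180 39 31 | 185 46 33 | 190 46 32 | 195 53 42 | 200 76 66 | 205 120 111 | 210 135 131 | 215 134 133 | 220 134 134 | 225 116 115 | 230 96 96 | 235 80 78 | 240 73 69 | 245 68 68 | 250 61 63 | 255 60 58 | 260 56 52 | 265 49 46 | 270 48 46 | 275 52 50 | 280 54 52 | 285 57 54 | 290 56 54 | 295 58 55 | 300 59 56 | 305 57 55 | 310 53 52 | 315 63 61 | 320 85 85 | 325 121 118 | 330 131 129 | 335 125 125 | 340 130 130 | 345 119 118 | 350 73 73 | 355 53 47 |
```

The dial hasn't turned at all, even though the reported tip position overlaps the arm. So the real fingertip seems to be higher than reported. I'll back off into the gap and check the tip height there.

>>> {"method": "send_rows", "body": {
  "series": [
    [0.006,0,0,0],
    [0.012,-0.004,0,0],
    [0.018,-0.009,0,0],
    [0.024,-0.015,0,0],
    [0.025,-0.018,0,0]
  ]
}}

```text
time_s: 5.75
tool_pos: [0.5702, 0.0039, 0.1581]
tcp_rot: [0.175, 0.985, 0.001, -0.001]
ft_force: [-0.1, -0.3, 0.5]
opening: 0.001
```

```bash
python3 - <<'E'
from ov import *
info()
p=viewer.read_camera('scene'); save(p,'scene7.png');overlay(p,'o7.png',(240,150,300,210),10,95,C=np.array([.6083,-.030]))
im=cv2.resize(p['img'][150:210,240:300,::-1],None,fx=10,fy=10,interpolation=cv2.INTER_CUBIC)
cv2.imwrite('pics/o7n.png',np.clip(im*1.6,0,255).astype(np.uint8))
E
```

```text
t 5.75 tcp [0.5702 0.0039 0.1581] phi 69.9 F [-0.1 -0.3  0.5] open 0.0 q [-0.08  0.44  1.64  0.    1.06 -1.3 ]
```

View pics/o7.png

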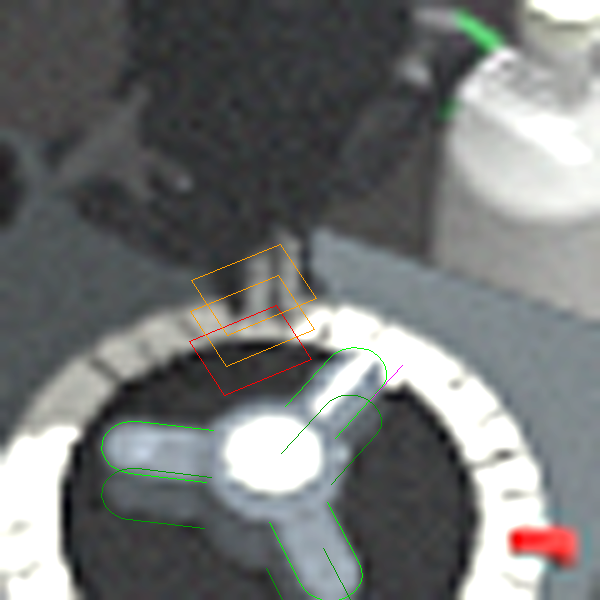

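View pics/o7n.png

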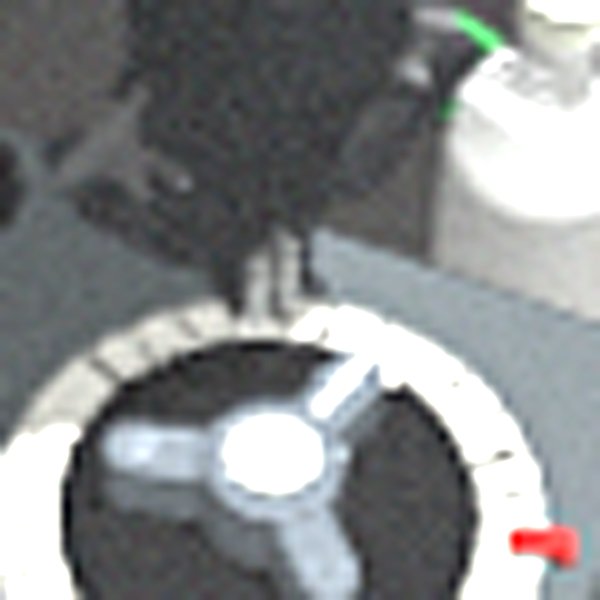

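>>> {"method": "send_rows", "body": {
  "series": [
    [0,0,0.002,0],
    [0,0,0.004,0],
    [0,0,0.006,0],
    [0,0,0.007,0],
    [0,0,0.007,0]
  ]
}}

```text
time_s: 6.22
tool_pos: [0.5706, 0.0036, 0.1507]
tcp_rot: [0.175, 0.985, 0.001, -0.001]
ft_force: [-0.0, -0.2, 0.3]
opening: 0.0
```

```bash
python3 - <<'E'
from ov import *
info()
p=viewer.read_camera('scene'); save(p,'scene8.png')
im=cv2.resize(p['img'][150:210,240:300,::-1],None,fx=10,fy=10,interpolation=cv2.INTER_CUBIC)
cv2.imwrite('pics/o8n.png',np.clip(im*1.6,0,255).astype(np.uint8))
E
```

```text
t 6.2167 tcp [0.5706 0.0036 0.1507] phi 69.9 F [-0.  -0.2  0.3] open 0.0 q [-0.08  0.45  1.65  0.    1.05 -1.3 ]
```

View pics/o8n.png

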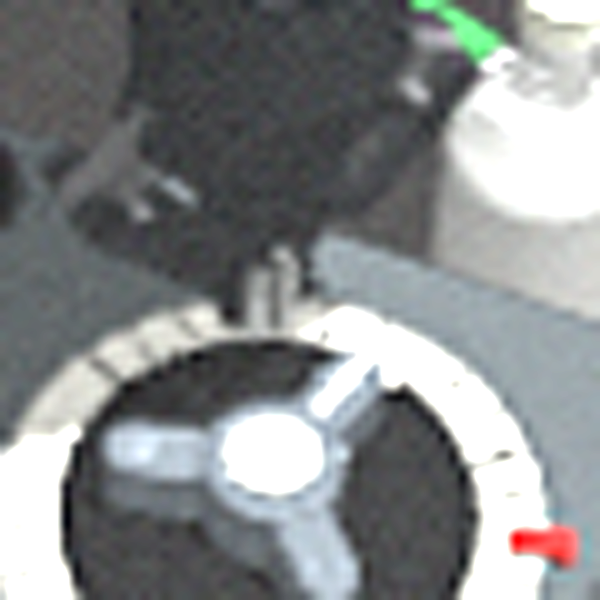

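```bash
python3 - <<'E'
from ov import *
p=viewer.read_camera('scene');s=get_obs();R=Ro.from_quat(s['tcp_rot']).as_matrix();t=s['tool_pos']
for h in (0,.01,.015,.02,.025,.03):
    print(h,[((proj(p,t+R@[x,y,-h])-[240,150]+.5)*10).round() for x,y in ((-.011,-.005),(-.011,.005),(.011,-.005),(.011,.005))])
E
```

```text
0 [array([252., 397.]), array([282., 385.]), array([218., 343.]), array([247., 331.])]
0.01 [array([254., 378.]), array([284., 365.]), array([218., 323.]), array([248., 311.])]
0.015 [array([254., 368.]), array([284., 355.]), array([219., 313.]), array([249., 301.])]
0.02 [array([255., 358.]), array([285., 345.]), array([219., 303.]), array([249., 291.])]
0.025 [array([255., 348.]), array([286., 335.]), array([220., 293.]), array([250., 281.])]
0.03 [array([256., 338.]), array([286., 325.]), array([220., 283.]), array([250., 270.])]
```

Comparing the picture with projections puts the real tip some 15–30 mm above the reported TCP. I'll lower carefully, watching the force.

>>> {"method": "send_rows", "body": {
  "series": [
    [0,0,0.002,0],
    [0,0,0.004,0],
    [0,0,0.006,0],
    [0,0,0.008,0],
    [0,0,0.008,0]
  ]
}}

```text
time_s: 6.73
tool_pos: [0.5704, 0.0036, 0.1426]
tcp_rot: [0.175, 0.985, 0.001, -0.001]
ft_force: [0.3, -0.3, -0.0]
opening: -0.003
```

```bash
python3 - <<'E'
from ov import *
info()
p=viewer.read_camera('scene'); save(p,'scene9.png')
im=cv2.resize(p['img'][150:210,240:300,::-1],None,fx=10,fy=10,interpolation=cv2.INTER_CUBIC)
cv2.imwrite('pics/o9n.png',np.clip(im*1.6,0,255).astype(np.uint8))
E
```

```text
t 6.7333 tcp [0.5704 0.0036 0.1426] phi 69.9 F [ 0.3 -0.3 -0. ] open -0.0 q [-0.08  0.46  1.66  0.    1.03 -1.3 ]
```

View pics/o9n.png

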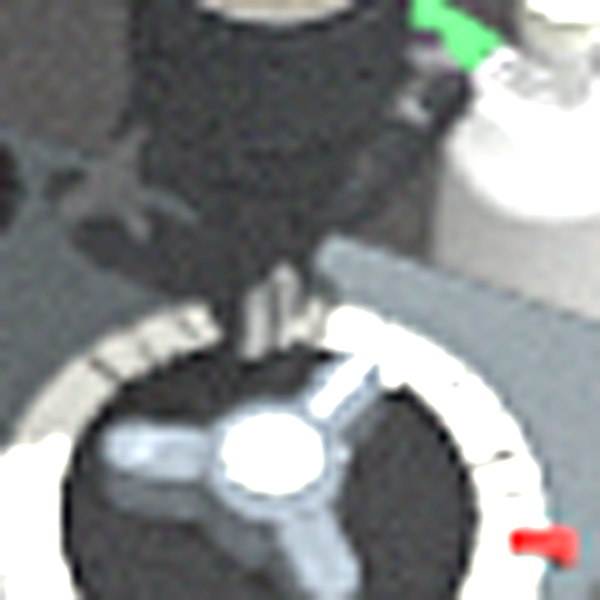

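>>> {"method": "send_rows", "body": {
  "series": [
    [0,0,0.002,0],
    [0,0,0.004,0],
    [0,0,0.006,0],
    [0,0,0.008,0],
    [0,0,0.01,0]
  ]
}}

```text
time_s: 7.2
tool_pos: [0.5705, 0.0037, 0.1326]
tcp_rot: [0.175, 0.985, 0.001, -0.001]
ft_force: [-0.0, -0.4, -0.4]
opening: -0.001
```

```bash
python3 - <<'E'
from ov import *
info()
p=viewer.read_camera('scene'); save(p,'scene10.png')
im=cv2.resize(p['img'][150:210,240:300,::-1],None,fx=10,fy=10,interpolation=cv2.INTER_CUBIC)
cv2.imwrite('pics/o10n.png',np.clip(im*1.6,0,255).astype(np.uint8))
E
```

```text
t 7.2 tcp [0.5705 0.0037 0.1326] phi 69.9 F [-0.  -0.4 -0.4] open -0.0 q [-0.08  0.47  1.66  0.    1.01 -1.3 ]
```

View pics/o10n.png

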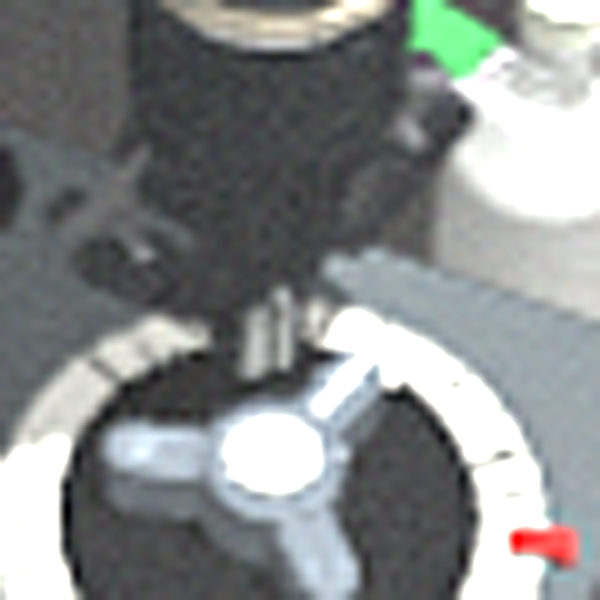

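```bash
python3 - <<'E'
from go import *
for f in (106,100,96,92,88,84): print(f,rel([*fpos(f),.129],f))
E
```

```text
106 (array([-7.5, -0.1,  3.2]), np.float64(-36.1))
100 (array([-9.7,  3.9,  3.2]), np.float64(-30.1))
96 (array([-11.4,   6.3,   3.2]), np.float64(-26.1))
92 (array([-13.3,   8.7,   3.2]), np.float64(-22.1))
88 (array([-15.3,  10.9,   3.2]), np.float64(-18.1))
84 (array([-17.4,  13. ,   3.1]), np.float64(-14.1))
```

>>> {"method": "send_rows", "body": {
  "series": [
    [0,-0.002,0.001,-7],
    [-0.001,-0.001,0.002,-14],
    [-0.003,0,0.003,-21],
    [-0.005,0,0.0032,-28],
    [-0.0075,0,0.0032,-35]
  ]
}}

```text
time_s: 7.67
tool_pos: [0.5773, 0.0011, 0.1288]
tcp_rot: [-0.132, 0.991, 0.001, -0.001]
ft_force: [0.2, 0.2, -0.1]
opening: 0.001
```

```bash
python3 - <<'E'
from go import *
info()
for f in (100,97,94,91,88,85,82,79,76): print(f,rel([*fpos(f),.129],f))
E
```

```text
t 7.6667 tcp [0.5773 0.0011 0.1288] phi -254.8 F [ 0.2  0.2 -0.1] open 0.0 q [-0.08  0.49  1.65  0.    1.01 -1.92]
100 (array([-4. ,  1.8, -0.2]), np.float64(5.2))
97 (array([-6.1,  2.6, -0.2]), np.float64(8.2))
94 (array([-8.3,  3.3, -0.2]), np.float64(11.2))
91 (array([-10.4,   3.9,  -0.2]), np.float64(14.2))
88 (array([-12.6,   4.4,  -0.2]), np.float64(17.2))
85 (array([-14.8,   4.7,  -0.2]), np.float64(20.2))
82 (array([-17.1,   5. ,  -0.2]), np.float64(23.2))
79 (array([-19.3,   5.1,  -0.2]), np.float64(26.2))
76 (array([-21.6,   5.1,  -0.2]), np.float64(29.2))
```

>>> {"method": "send_rows", "body": {
  "series": [
    [-0.004,0.0018,-0.0002,5],
    [-0.0061,0.0026,-0.0002,8],
    [-0.0083,0.0033,-0.0002,11],
    [-0.0104,0.0039,-0.0002,14],
    [-0.0126,0.0044,-0.0002,17]
  ]
}}

```text
time_s: 8.08
tool_pos: [0.5877, 0.0086, 0.1289]
tcp_rot: [0.017, 1.0, 0.001, -0.002]
ft_force: [-4.8, -1.5, 3.4]
opening: -0.0
```

```bash
python3 - <<'E'
from ov import *
info()
for f in (85,82,79,76,73,70): print(f,rel([*fpos(f),.129],f))
p=viewer.read_camera('scene'); overlay(p,'o11.png',(240,150,300,210),10,88,C=np.array([.6083,-.030]),tip=False)
E
```

```text
t 8.0833 tcp [0.5877 0.0086 0.1289] phi 88.1 F [-4.8 -1.5  3.4] open -0.0 q [-0.07  0.51  1.62  0.    1.02 -1.6 ]
85 (array([-2.7,  1.1, -0.1]), np.float64(3.1))
82 (array([-4.7,  2. , -0.1]), np.float64(6.1))
79 (array([-6.8,  2.8, -0.1]), np.float64(9.1))
76 (array([-9. ,  3.5, -0.1]), np.float64(12.1))
73 (array([-11.2,   4. ,  -0.2]), np.float64(15.1))
70 (array([-13.4,   4.4,  -0.2]), np.float64(18.1))
```

View pics/o11.png

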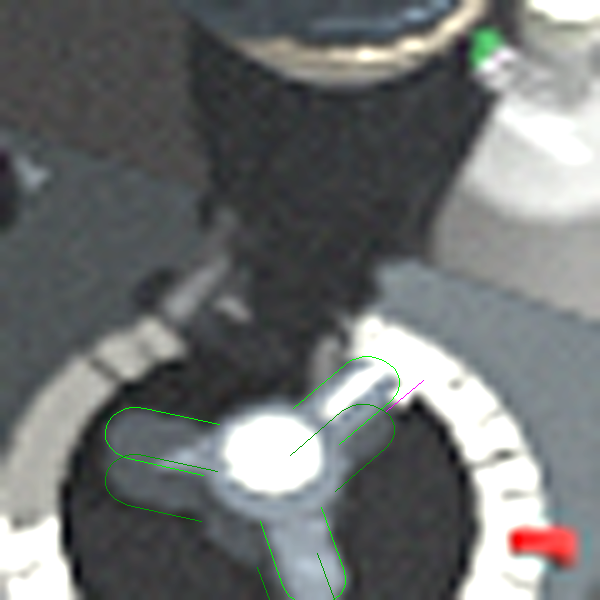

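```bash
cat >> rot.py <<'E'
def dialrot(p,lo=290,hi=360):
    # rotation (deg, clockwise +) of third arm vs scene0, scene camera only
    p0=dict(p);p0['img']=cv2.imread('pics/scene0.png')[:,:,::-1].copy()
    A,a=pol(p0);_,b=pol(p);deg=np.degrees(A)
    best=[]
    m=(deg>=318)&(deg<352)
    for s in np.arange(-3,75,.5):
        bs=np.interp((deg[m]-s)%360,deg,b); aa=a[m]
        best.append((np.corrcoef(bs,aa)[0,1],s))
    best.sort(reverse=True);return best[:4]
E
python3 - <<'E'
from rot import *
print(dialrot(viewer.read_camera('scene')))
E
```

```text
[(np.float64(0.9807542030019828), np.float64(6.5)), (np.float64(0.9777381381967951), np.float64(6.0)), (np.float64(0.9693649363407689), np.float64(7.0)), (np.float64(0.9616419246829407), np.float64(5.5))]
```

>>> {"method": "send_rows", "body": {
  "series": [
    [-0.0027,0.0011,-0.0001,3],
    [-0.0047,0.002,-0.0001,6],
    [-0.0068,0.0028,-0.0001,9],
    [-0.009,0.0035,-0.0001,12],
    [-0.0112,0.004,-0.0001,15]
  ]
}}

```text
time_s: 8.6
tool_pos: [0.5987, 0.0122, 0.1289]
tcp_rot: [0.147, 0.989, 0.001, -0.003]
ft_force: [-5.5, -0.6, 2.4]
opening: 0.002
```

```bash
python3 - <<'E'
from rot import *
info()
for f in (70,67,64,61,58,55,52): print(f,rel([*fpos(f),.129],f))
p=viewer.read_camera('scene');print(dialrot(p))
E
```

```text
t 8.6 tcp [0.5987 0.0122 0.1289] phi 73.1 F [-5.5 -0.6  2.4] open 0.0 q [-0.06  0.52  1.59  0.    1.04 -1.34]
70 (array([-2.3,  1.1, -0.1]), np.float64(3.1))
67 (array([-4.4,  2. , -0.2]), np.float64(6.1))
64 (array([-6.5,  2.7, -0.2]), np.float64(9.1))
61 (array([-8.6,  3.4, -0.2]), np.float64(12.1))
58 (array([-10.8,   4. ,  -0.2]), np.float64(15.1))
55 (array([-13. ,   4.4,  -0.2]), np.float64(18.1))
52 (array([-15.2,   4.7,  -0.2]), np.float64(21.1))
[(np.float64(0.9806376899578495), np.float64(21.5)), (np.float64(0.9791056979551379), np.float64(21.0)), (np.float64(0.9672685288377552), np.float64(22.0)), (np.float64(0.9625970763973171), np.float64(20.5))]
```

>>> {"method": "send_rows", "body": {
  "series": [
    [-0.0023,0.0011,-0.0001,3],
    [-0.0044,0.002,-0.0002,6],
    [-0.0065,0.0027,-0.0002,9],
    [-0.0086,0.0034,-0.0002,12],
    [-0.0108,0.004,-0.0002,15]
  ]
}}

```text
time_s: 9.07
tool_pos: [0.6098, 0.0129, 0.1288]
tcp_rot: [0.276, 0.961, 0.0, -0.004]
ft_force: [-5.8, -0.3, 2.1]
opening: 0.003
```

```bash
python3 - <<'E'
from rot import *
info()
for f in (55,52,49,46,43,40): print(f,rel([*fpos(f),.129],f))
E
```

```text
t 9.0667 tcp [0.6098 0.0129 0.1288] phi 58.0 F [-5.8 -0.3  2.1] open 0.0 q [-0.06  0.54  1.55  0.    1.05 -1.07]
55 (array([-2.4,  1.1, -0.2]), np.float64(3.0))
52 (array([-4.5,  2. , -0.2]), np.float64(6.0))
49 (array([-6.6,  2.8, -0.2]), np.float64(9.0))
46 (array([-8.7,  3.4, -0.3]), np.float64(12.0))
43 (array([-10.9,   4. ,  -0.3]), np.float64(15.0))
40 (array([-13.1,   4.4,  -0.3]), np.float64(18.0))
```

>>> {"method": "send_rows", "body": {
  "series": [
    [-0.0024,0.0011,-0.0002,3],
    [-0.0045,0.002,-0.0002,6],
    [-0.0066,0.0028,-0.0002,9],
    [-0.0087,0.0034,-0.0003,12],
    [-0.0109,0.004,-0.0003,15]
  ]
}}

```text
time_s: 9.48
tool_pos: [0.6204, 0.0108, 0.1288]
tcp_rot: [0.399, 0.917, -0.0, -0.005]
ft_force: [-4.8, 0.2, 1.5]
opening: 0.002
```

```bash
python3 - <<'E'
from rot import *
from ov import overlay
from meas import analyse
info()
for f in (41,40,39,38,37,36,35,34): print(f,rel([*fpos(f),.129],f))
p=viewer.read_camera('scene');print(dialrot(p));analyse(p)
overlay(p,'o12.png',(250,165,300,215),12,45,C=np.array([.6083,-.030]),tip=False)
E
```

```text
t 9.4833 tcp [0.6204 0.0108 0.1288] phi 43.0 F [-4.8  0.2  1.5] open 0.0 q [-0.06  0.56  1.52  0.    1.07 -0.81]
41 (array([-2. ,  1.1, -0.2]), np.float64(2.0))
40 (array([-2.7,  1.4, -0.2]), np.float64(3.0))
39 (array([-3.4,  1.7, -0.2]), np.float64(4.0))
38 (array([-4.1,  2. , -0.3]), np.float64(5.0))
37 (array([-4.8,  2.3, -0.3]), np.float64(6.0))
36 (array([-5.5,  2.6, -0.3]), np.float64(7.0))
35 (array([-6.2,  2.8, -0.3]), np.float64(8.0))
34 (array([-6.9,  3.1, -0.3]), np.float64(9.0))
[(np.float64(0.9781774174756481), np.float64(51.0)), (np.float64(0.9728304737869625), np.float64(50.5)), (np.float64(0.9652512376168045), np.float64(51.5)), (np.float64(0.9495575778548515), np.float64(50.0))]
skirt [ 0.6088 -0.0308  0.0613] 272 plate [ 0.6083 -0.0293  0.0801] 261 idx 43.49 (203) mk 35.73 (205) diff 7.76 deg
```

View pics/o12.png

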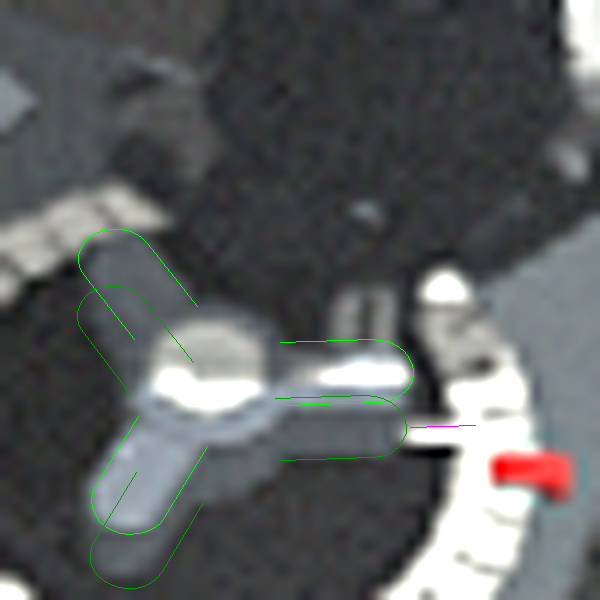

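The pointer is now clearly visible at about px (286,201), and the marker at about (294,204). About 7.8° remain.

>>> {"method": "send_rows", "body": {
  "series": [
    [-0.0013,0.0008,-0.0002,1.3],
    [-0.0025,0.0013,-0.0002,2.7],
    [-0.0034,0.0017,-0.0002,4],
    [-0.0044,0.0021,-0.0003,5.4],
    [-0.0051,0.0025,-0.0003,6.4]
  ]
}}

```text
time_s: 9.95
tool_pos: [0.6253, 0.0089, 0.1287]
tcp_rot: [0.45, 0.893, -0.001, -0.005]
ft_force: [-5.0, 1.2, 1.2]
opening: -0.001
```

```bash
python3 - <<'E'
from rot import *
from ov import overlay
from meas import analyse
info()
for f in (36,35.5,35,34.5,34,33): print(f,rel([*fpos(f),.129],f))
p=viewer.read_camera('scene');print(dialrot(p)[0]);analyse(p);spots(p,['dial_index','marker_line'])
im=cv2.resize(p['img'][175:225,260:310,::-1],None,fx=12,fy=12,interpolation=cv2.INTER_CUBIC);cv2.imwrite('pics/z13.png',im)
E
```

```text
t 9.95 tcp [0.6253 0.0089 0.1287] phi 36.5 F [-5.   1.2  1.2] open -0.0 q [-0.06  0.57  1.51  0.    1.07 -0.7 ]
36 (array([-0.7,  0.3, -0.3]), np.float64(0.5))
35.5 (array([-1. ,  0.5, -0.3]), np.float64(1.0))
35 (array([-1.4,  0.7, -0.3]), np.float64(1.5))
34.5 (array([-1.7,  0.8, -0.3]), np.float64(2.0))
34 (array([-2. ,  1. , -0.3]), np.float64(2.5))
33 (array([-2.7,  1.3, -0.3]), np.float64(3.5))
(np.float64(0.9381044467690265), np.float64(55.5))
skirt [ 0.6087 -0.0306  0.0614] 274 plate [ 0.6083 -0.0293  0.0801] 262 idx 36.38 (216) mk 35.57 (205) diff 0.81 deg
dial_index [285.5 202.2] 0.6 [0.6523 0.0035 0.148 ]
marker_line [287.5 201.1] 0.41 [0.6541 0.0104 0.148 ]
```

View pics/z13.png

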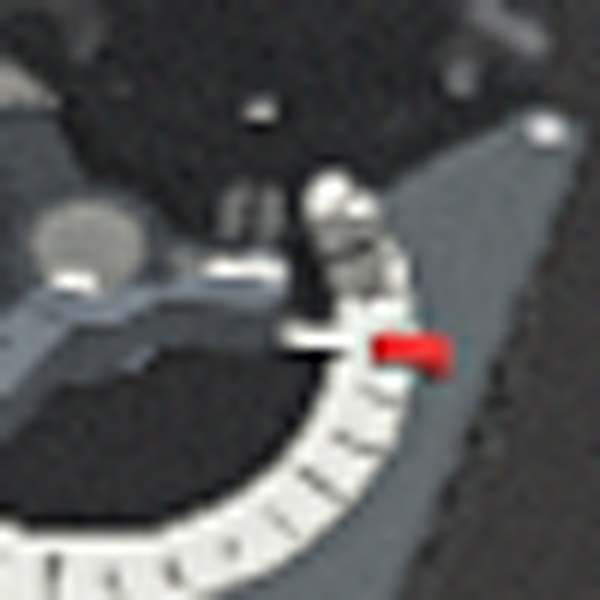

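The pointer and tab look nearly aligned, with about 0.8° left in the scene view. I'll back off, lift clear, and check with the top camera.

>>> {"method": "send_rows", "body": {
  "series": [
    [0.003,0,0,0],
    [0.008,0,0,0],
    [0.01,0,-0.01,0],
    [0.01,0,-0.04,0],
    [0.01,0,-0.07,0]
  ]
}}

```text
time_s: 10.52
tool_pos: [0.6196, 0.017, 0.1996]
tcp_rot: [0.449, 0.893, -0.001, -0.006]
ft_force: [0.2, -0.4, 0.2]
opening: -0.001
```

>>> {"method": "send_rows", "body": {
  "series": [
    [0.03,0,-0.03,0],
    [0.06,-0.02,-0.06,0],
    [0.09,-0.04,-0.06,0],
    [0.12,-0.06,-0.06,0],
    [0.15,-0.08,-0.06,0]
  ]
}}

```text
time_s: 10.93
tool_pos: [0.4651, 0.0901, 0.2629]
tcp_rot: [0.449, 0.894, -0.0, -0.005]
ft_force: [0.3, 0.4, 0.4]
opening: 0.001
```

```bash
python3 - <<'E'
from go import *
info()
p=viewer.read_camera('top');save(p,'top14.png')
cv2.imwrite('pics/z14.png',cv2.resize(p['img'][120:240,200:320,::-1],None,fx=5,fy=5,interpolation=cv2.INTER_CUBIC))
E
```

```text
t 10.9333 tcp [0.4651 0.0901 0.2629] phi 36.7 F [0.3 0.4 0.4] open 0.0 q [ 0.09  0.16  1.76  0.    1.24 -0.55]
```

View pics/z14.png

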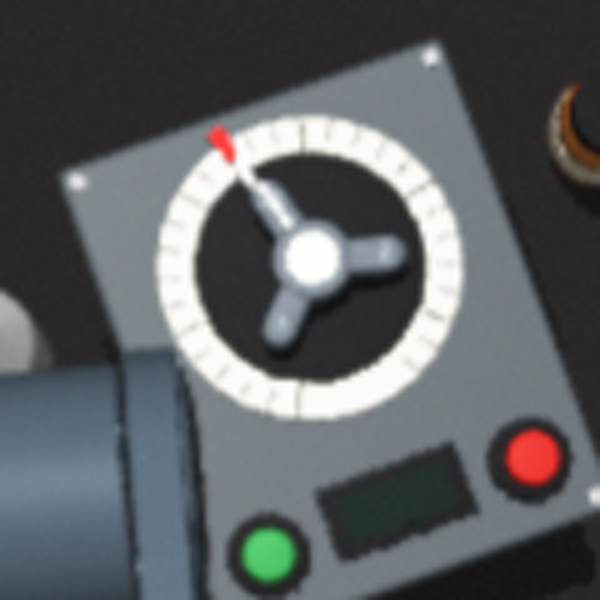

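```bash
python3 - <<'E'
from meas import *
R=[]
for c in ('top','scene'):
    p=viewer.read_camera(c);print(c);r=analyse(p);spots(p,['dial_index','marker_line','start_button_top'])
    f=measure(p,C0)(.148)[100:420,150:470]
    R.append(cv2.resize(f,(400,400)))
cv2.imwrite('pics/z15.png',np.hstack(R)[:,:,::-1])
E
```

```text
top
skirt [ 0.606  -0.0296  0.0607] 352 plate [ 0.6068 -0.0295  0.0805] 354 idx 34.32 (188) mk 34.98 (189) diff -0.66 deg
dial_index [250.2 150.5] 0.86 [6.657e-01 2.000e-04 1.480e-01]
marker_line [267.  195.4] 0.68 [ 0.5466 -0.0433  0.148 ]
marker_line [250.8 149.9] 0.38 [ 0.6673 -0.0014  0.148 ]
start_button_top [255.1 232. ] 0.65 [ 0.4511 -0.0115  0.162 ]
scene
skirt [ 0.6085 -0.0305  0.0615] 342 plate [ 0.6083 -0.0294  0.0801] 348 idx 36.07 (214) mk 35.45 (204) diff 0.62 deg
dial_index [289.4 207.7] 0.87 [ 0.6726 -0.0033  0.148 ]
marker_line [290.7 200.2] 0.4 [0.6589 0.0191 0.148 ]
start_button_top [233.1 166.4] 0.51 [ 0.4575 -0.0132  0.162 ]
```

View pics/z15.png

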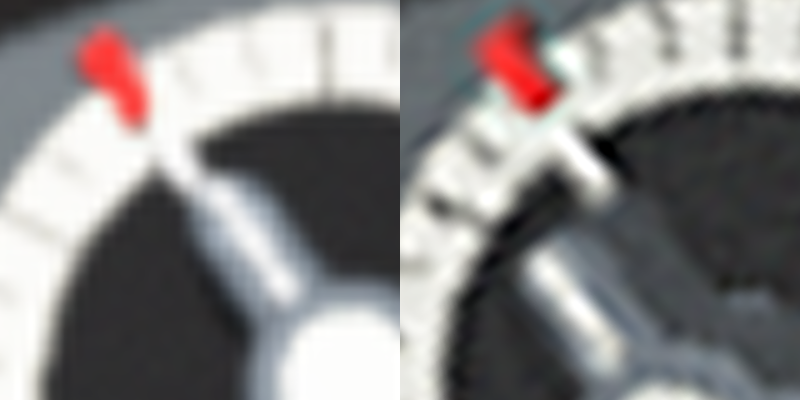

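Top gives −0.66° and scene +0.62°, so the error is about 0 ± 0.7 mm and the dial is set. Next is the green button.

```bash
python3 - <<'E'
from go import *
print(rel([.4565,-.0078,.18],36.7),rel([.4565,-.0078,.142],36.7))
E
```

```text
(array([-72.2, -65.9,  81.2]), np.float64(-0.1)) (array([-72.5, -65.6, 119.2]), np.float64(-0.1))
```

>>> {"method": "send_rows", "body": {
  "series": [
    [-0.022,-0.02,0.005,0],
    [-0.045,-0.04,0.02,0],
    [-0.065,-0.06,0.045,0],
    [-0.0722,-0.0659,0.07,0],
    [-0.0722,-0.0659,0.081,0]
  ]
}}

```text
time_s: 11.8
tool_pos: [0.4554, -0.0099, 0.1775]
tcp_rot: [0.451, 0.893, -0.002, -0.007]
ft_force: [-0.2, -0.1, -0.1]
opening: 0.001
```

```bash
python3 - <<'E'
from ov import *
info();print(rel([.4565,-.0078,.142],36.7))
p=viewer.read_camera('scene')
cv2.imwrite('pics/z16.png',np.clip(cv2.resize(p['img'][130:190,205:265,::-1],None,fx=10,fy=10,interpolation=cv2.INTER_CUBIC)*1.4,0,255).astype(np.uint8))
E
```

```text
t 11.8 tcp [ 0.4554 -0.0099  0.1775] phi 36.4 F [-0.2 -0.1 -0.1] open 0.0 q [-0.12  0.22  1.9   0.    1.03 -0.76]
(array([ 0.7,  2.5, 35.5]), np.float64(-0.3))
```

View pics/z16.png

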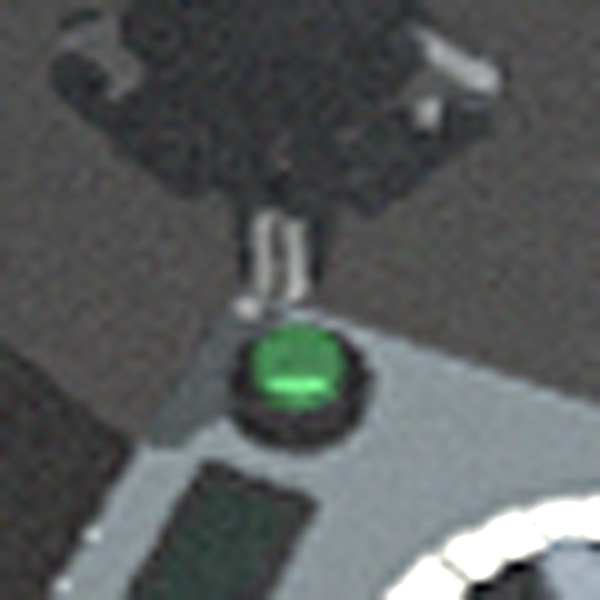

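>>> {"method": "send_rows", "body": {
  "series": [
    [0.0003,0.001,0.01,0],
    [0.0005,0.002,0.02,0],
    [0.0007,0.0025,0.028,0],
    [0.0007,0.0025,0.033,0],
    [0.0007,0.0025,0.0355,0]
  ]
}}

```text
time_s: 12.27
tool_pos: [0.456, -0.0066, 0.1406]
tcp_rot: [0.45, 0.893, -0.002, -0.009]
ft_force: [0.7, 0.1, 0.1]
opening: 0.002
```

```bash
python3 - <<'E'
from ov import *
info();print(rel([.4565,-.0078,.132],36.7))
p=viewer.read_camera('scene')
cv2.imwrite('pics/z17.png',np.clip(cv2.resize(p['img'][130:190,205:265,::-1],None,fx=10,fy=10,interpolation=cv2.INTER_CUBIC)*1.4,0,255).astype(np.uint8))
E
```

```text
t 12.2667 tcp [ 0.456  -0.0066  0.1406] phi 36.5 F [0.7 0.1 0.1] open 0.0 q [-0.12  0.28  1.94  0.    0.94 -0.76]
(array([-1.3, -0.2,  8.6]), np.float64(-0.2))
```

View pics/z17.png

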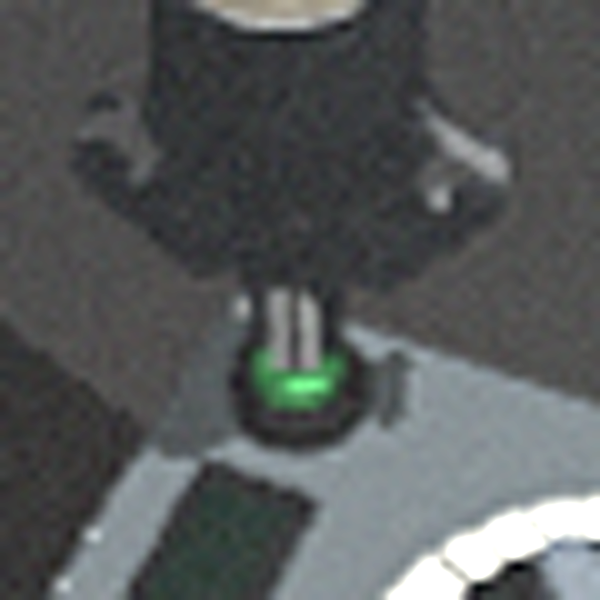

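>>> {"method": "send_rows", "body": {
  "series": [
    [-0.0003,0,0.002,0],
    [-0.0006,0,0.004,0],
    [-0.001,0,0.005,0],
    [-0.001,0,0.006,0],
    [-0.001,0,0.007,0]
  ]
}}

```text
time_s: 12.73
tool_pos: [0.4566, -0.0074, 0.1337]
tcp_rot: [0.45, 0.893, -0.002, -0.008]
ft_force: [-0.6, 1.1, 1.7]
opening: -0.002
```

>>> {"method": "send_rows", "body": {
  "series": [
    [0,0,0.001,0],
    [0,0,0.0015,0],
    [0,0,0.002,0],
    [0,0,0.0025,0],
    [0,0,0.003,0]
  ]
}}

```text
time_s: 13.15
tool_pos: [0.4566, -0.0074, 0.1308]
tcp_rot: [0.45, 0.893, -0.002, -0.008]
ft_force: [-0.9, 0.4, 3.5]
opening: -0.003
```

>>> {"method": "send_rows", "body": {
  "series": [
    [0,0,0.001,0],
    [0,0,0.0015,0],
    [0,0,0.002,0],
    [0,0,0.0025,0],
    [0,0,0.003,0]
  ]
}}

```text
time_s: 13.57
tool_pos: [0.4568, -0.0074, 0.1292]
tcp_rot: [0.45, 0.893, -0.002, -0.008]
ft_force: [-9.4, 0.7, 30.1]
opening: -0.006
```

The force jumped to 30 N, so the button is at its stop. Releasing.

>>> {"method": "send_rows", "body": {
  "series": [
    [0,0,-0.003,0],
    [0,0,-0.01,0],
    [0,0,-0.03,0],
    [0,0,-0.06,0],
    [0,0,-0.09,0]
  ]
}}

```text
time_s: 13.98
tool_pos: [0.4577, -0.0078, 0.2198]
tcp_rot: [0.45, 0.893, -0.002, -0.009]
ft_force: [-0.2, 0.9, 0.8]
opening: 0.003
```

>>> {"method": "send_rows", "body": {
  "series": [
    [0.02,0.0,-0.03,0],
    [0.05,-0.01,-0.04,0],
    [0.08,-0.02,-0.04,0],
    [0.11,-0.03,-0.04,0],
    [0.12,-0.03,-0.04,0]
  ]
}}

```text
time_s: 14.4
tool_pos: [0.3601, 0.0719, 0.2619]
tcp_rot: [0.45, 0.893, -0.002, -0.009]
ft_force: [0.2, -0.8, 0.7]
opening: -0.002
```

```bash
python3 - <<'E'
from meas import *
from go import info
info();R=[]
for c in ('top','scene'):
    p=viewer.read_camera(c);save(p,c+'20.png');analyse(p)
    for n in ('water_bottle','beaker','jar','hex_keys','t_handle','tube_rack'):
        r=viewer.spot_point(n,p)[:1]
        if r: print(n,onz(p,r[0]['pixel'],0)[:2].round(3),end=' ')
    print()
    R.append(p['img'][100:260,150:350] if c=='top' else p['img'][120:280,150:350])
cv2.imwrite('pics/z20.png',cv2.resize(np.hstack(R),None,fx=2,fy=2,interpolation=cv2.INTER_CUBIC)[:,:,::-1])
E
```

```text
t 14.4 tcp [0.3601 0.0719 0.2619] phi 36.5 F [ 0.2 -0.8  0.7] open -0.0 q [ 0.07 -0.05  1.98  0.01  1.23 -0.57]
skirt [ 0.6059 -0.0296  0.0607] 352 plate [ 0.6068 -0.0295  0.0805] 354 idx 34.33 (188) mk 34.99 (189) diff -0.65 deg
water_bottle [0.571 0.147] beaker [ 0.537 -0.254] jar [ 0.702 -0.193] hex_keys [0.453 0.231] t_handle [ 0.693 -0.297] tube_rack [ 0.564 -0.397] 
skirt [ 0.6085 -0.0305  0.0615] 343 plate [ 0.6083 -0.0294  0.0801] 350 idx 36.06 (214) mk 35.44 (203) diff 0.62 deg
water_bottle [0.565 0.141] beaker [ 0.526 -0.271] jar [ 0.709 -0.212] hex_keys [0.454 0.226] t_handle [ 0.703 -0.31 ] tube_rack [ 0.561 -0.391]
```

View pics/z20.png

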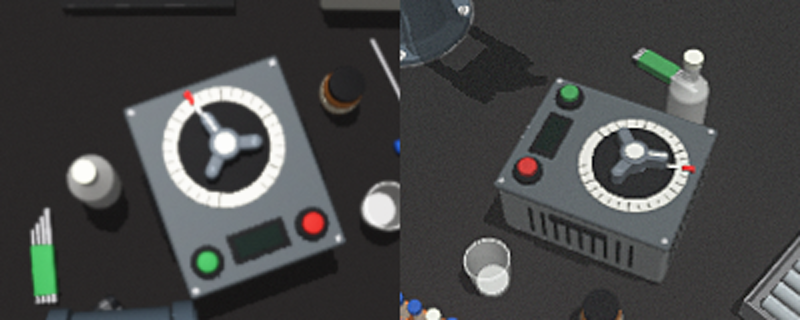

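```bash
python3 -c "
from rig import bot
print(bot.close_job())"
```

```text
the job is handed in; nothing more can be done
None
```

The dial's index line is on the red marker, and the green start button was pressed to its stop and released. The job was handed in at about 14.5 s with the arm clear of everything.

- **Dial:** I pushed the index arm clockwise with the shut fingertip through about 59°, using roughly 5–6 N. In the last pictures the index is −0.65° from the marker in the top camera and +0.62° in the scene camera. The two disagree in sign, but either way it is within about 0.8 mm of the marker (limit 4 mm).
- **Start button:** Contact began about 6 mm above the stop. The force then jumped to 30 N, which I take as fully down, since the button's own travel isn't in the readings. It looks up again in the last picture.
- **Marker:** Its measured angle did not change in the top picture (35.0° before and after) and agrees within 0.1° in the scene view.
- **Stop button and things around:** The stop button was never approached. The networks' positions for the things around scatter by up to about 19 mm, too coarse to check the 15 mm limit. The pictures show nothing shifted and the arm never came near them.
- **Tool height disagreement:** The real fingertip was about 29 mm higher than the reported tool position. The first push therefore passed over the arm without turning the dial. I noticed this in the pictures and corrected the height for both the dial and the button.

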